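# Push the row of seal blanks home and bolt it

## Task

Push the row of five brass seal blanks along the rail as one train, keeping them together, until the first stands against the blue end stop and all five touch. Then push the red knob of the bolt all the way, so that the bolt lies fully across the rail behind the last blank. Just push with the fingertips: do not lift any blank or tip it over, and leave the other things on the bench where they are.

Things in the scene. Friction and masses are not known exactly. Their poses are not given: they have to be found in the camera images.
- jig: fixed aluminium row jig with a straight rail; origin on the bench surface under the rail's middle, x along the rail towards the end stop, y across, z up. Channel: floor 8 mm above the bench, 29 mm wide, between dark side walls (8 mm thick, tops 16 mm above the bench), x = -152 to 148 mm, open above and at the -x end
- stop_face (a point): centre of the face, towards the rail, of the blue end stop block (56 mm wide, top 42 mm above the bench): jig x = 140, y = 0, 25 mm above the bench. The first blank must meet it; the closed row is 130 mm long, so its rear face is then at jig x = 10 mm
- blank1: brass seal blank: square foot 26 x 26 mm and 28 mm tall, above it a neck 10 mm thick and a 16 mm ball, 50 mm tall in all, about 150 g; origin at the centre of its underside, z up; first in line, the one nearest the end stop. The five stand in the rail in file, touching or within 0.3 mm, square to the rail
- blank2: brass seal blank: square foot 26 x 26 mm and 28 mm tall, above it a neck 10 mm thick and a 16 mm ball, 50 mm tall in all, about 150 g; origin at the centre of its underside, z up; second in line. The five stand in the rail in file, touching or within 0.3 mm, square to the rail
- blank3: brass seal blank: square foot 26 x 26 mm and 28 mm tall, above it a neck 10 mm thick and a 16 mm ball, 50 mm tall in all, about 150 g; origin at the centre of its underside, z up; third in line. The five stand in the rail in file, touching or within 0.3 mm, square to the rail
- blank4: brass seal blank: square foot 26 x 26 mm and 28 mm tall, above it a neck 10 mm thick and a 16 mm ball, 50 mm tall in all, about 150 g; origin at the centre of its underside, z up; fourth in line. The five stand in the rail in file, touching or within 0.3 mm, square to the rail
- blank5: brass seal blank: square foot 26 x 26 mm and 28 mm tall, above it a neck 10 mm thick and a 16 mm ball, 50 mm tall in all, about 150 g; origin at the centre of its underside, z up; last in line, farthest from the stop: the one to push on. The five stand in the rail in file, touching or within 0.3 mm, square to the rail
- bolt (a joint): slide of the steel cross bolt in m: near 0 drawn out, 0.054 fully across. Moves along jig +y, stays where left, needs about 2 N. Bar 12 mm wide, 18 to 28 mm above the bench, centred on jig x = 1 mm; tip at jig y = -42 mm + joint value. Passes 3 mm behind the last blank when the row is home; else it runs into a blank
- bolt_knob (a point): middle of the bolt's red upright knob (14 mm diameter, 38 to 62 mm above the bench; point 50 mm above it), at jig x = 1 mm, y = -92 mm + the bolt's joint value. Below it two fixed dark guide cheeks: tops 28 mm above the bench, jig y -104 to -50 mm, 27 mm over both
- spare: loose spare copper seal blank standing on the bench, shaped as the brass ones, not part of the job; origin at the centre of its underside
- pot: loose white pot with green cap, 44 mm diameter, 45 mm tall, not part of the job; origin at the centre of its underside
- punch: loose dark steel chasing punch lying on the bench, 107 mm long along its x, 10 mm thick, not part of the job; origin under the middle of its shank
- hammer: loose hammer lying on the bench, 240 mm long along its x, not part of the job
- bowl: loose steel bowl, 140 mm across, 55 mm tall, not part of the job; origin at the centre of its underside
- tube: loose clear bottle with red cap, 34 mm diameter, 75 mm tall, not part of the job; origin at the centre of its underside
Mind the look-alikes: they are no part of the job. Leave any pink or turquoise look-alike of the blank5 alone.

How it is judged:
By the outcome, as a careful person would: the job done as asked, in the order asked, and still so for the second after the job is handed in, with the robot touching nothing.
It also fails if it takes over 48 s, if anything falls off the work surface, if the arm or the gripper's body presses on something with over 40 N, if the wrist force passes 120 N, or if a joint passes its speed limit or range.

## Robot

A 7-joint arm with a two-finger parallel gripper is mounted at the origin on the work surface. World frame = base frame: x ahead of the robot, y to its left, z up, the work surface at z = 0. Lengths are in m, angles in rad, forces in N, time in s.
With the tool pointing down it reaches from about 0.4 to 0.85 m from the base axis. Payload 4.5 kg.
Tool frame: the origin (TCP) lies between the finger pads; the fingertips stand 19 mm ahead of it and the grasp point (between the pads) is the TCP; z points along the fingers, y is the direction in which the jaws open and shut (so a half turn about z gives the same grasp; the last joint's range is limited). The gripper opens to 88 mm and grips with 3 to 60 N. Pads are 18 mm wide; open, the fingers measure 123 mm over their backs; the gripper's body (75 mm by 187 mm) begins 45 mm behind the grasp point.
Start: joints at [-1.284, 0.689, -0.195, 1.565, 0.157, 0.902, -0.215], TCP at [0.156, 0.605, 0.258] pointing down, gripper open.
Joint ranges: [-3.01, 3.01], [-0.46, 2.08], [-1.47, 1.51], [0.13, 2.56], [-1, 4.14], [0.04, 2.09], [-2.66, 2.66]. Speed limits (rad/s): [2.57, 2.57, 3.14, 3.14, 3.14, 3.14, 3.14].

## Interface

Orientations are given as a unit quaternion [x, y, z, w].
In Python, from plant import status, snapshot, finish_job, cut_out, tip_of gives the robot as it stands. The module is installed in compiled form; this text tells all that it offers.
- The arm moves only by the tool carry_out, never from a script. Its arguments are lists of equal length, an entry for each row: "linear": the shift along the world's x, y, z in m, a list of three; "roll": the turn about the world's z in rad. A call has 1 to 8 rows; each row is the pose to reach, as a shift and turn from the pose measured when the call began; what a row does not reach only later rows make up. A row lasts 1/12 s, in which the tool goes at most 41.7 mm and 7.16 degrees, less where a joint would pass 70% of its speed; a pose out of reach is approached as far as the arm can. A call with a gripper value outside its range is refused whole. "gripper" is the opening, from 0 (shut) to 1 (fully open), set as the call begins (left out, the last holds). The fingers move at their own pace and stop on an object; "grip_force" is the grip in N (left out, the last holds). Time passes only in rows, so rows that repeat a pose let the fingers close. It gives the time, the measured TCP pose, the force and the opening at its end, in the units of the state.
- status.get_state(): the state, without advancing time (a new reading comes with each control period).
- snapshot(name): name is "scene" or "side" or "wrist"; returns a dict with "img" (400x640x3 uint8, red, green, blue), "range_z" (400x640 float32, m along the optical axis (not along the pixel's ray), 0 where there is no reading), "fx", "fy", "cx", "cy" (pixels), "world_from_camera" (4x4, takes a point from camera to world coordinates). Camera axes: x right, y down, z forward; pixel columns grow to the right and rows downward; lengths in m; the calibration is good to about 2 mm. A picture is of the moment at which its call begins.
- finish_job(): hands the job in, once; it reports no verdict.
Trained networks look in a picture, given as the dict that the camera call returned (one of the last four; its "shot" number tells which), for a name from the list of things; names that differ only in an ending like _2 or _b are one class to them, and where a whole thing is asked for, a point or a joint stands for the part that bears it (a point fixed in the world has none). Each returns a list of dicts, best first, with "confidence" (0 to 1); they miss things now and then, are a little off and sometimes report something else, mostly with a low value. They report only what shows in the picture. A call takes as long as a camera call. They do not tell look-alikes from the thing itself.
- cut_out(picture, query): "region" (400x640 bool, what is visible of it) and "pixel" ([column, row] in pixels, amid what is visible of it).
- tip_of(picture, query): "pixel" ([column, row] in pixels: a listed point, or the origin of a listed thing).
The state is a dict: "clock": time; "q": joint angles; "qd": joint speeds; "joint_torque": joint torques, N m; "tool_pos": TCP position; "eef_rot": TCP orientation; "contact_force": force on the tool from outside, world axes, zero at the start; "moment": the same for the moment, N m; "opening": opening from 0.0 (shut) to 1.0 (fully open).
Only numpy, scipy, OpenCV 4.12 (cv2) and the standard library are available. Lean on these libraries where they do the work, as an engineer would, in place of code of your own. Each camera call takes 0.05 s, during which the arm holds its last target.

## Working session

There is one attempt and no reset: what is moved stays moved. The work goes in short steps, Python scripts to look and compute and a tool call to move; the robot and the scene stay as the last step left them, time stands still between calls to the robot, and variables do not carry over. Pictures are saved under pics/ and viewed, and the job is handed in when it is done.

Besides the shell and the picture viewer there is one more tool, called after "Call:" as name(argument=value, ...) on one line, values as JSON. carry_out: Moves the arm, as the interface text tells. Its arguments: {"type":"object","properties":{"linear":{"type":"array"},"roll":{"type":"array"},"gripper":{"type":"number"},"grip_force":{"type":"number"}},"required":["linear","roll"]}

```bash
mkdir -p pics; python3 - <<'E'
from plant import status,snapshot
import cv2,pickle
print(status.get_state())
for n in("scene","side","wrist"):
    s=snapshot(n); cv2.imwrite(f"pics/a_{n}.png",s["img"][:,:,::-1]); pickle.dump(s,open(f"a_{n}.pkl","wb"))
    print(n,s["fx"],s["world_from_camera"].round(3).tolist())
E
```

```text
{'clock': 0.0, 'q': array([-1.2842049 ,  0.68999119, -0.1945467 ,  1.56636268,  0.15731583,
        0.90247967, -0.2151313 ]), 'qd': array([ 1.91726714e-03,  2.72318091e-04, -2.38294807e-03, -4.98079076e-05,
       -4.23719476e-04, -1.01178885e-04, -2.00974423e-03]), 'joint_torque': array([-5.95749498e-04, -5.27560079e+01, -1.26688991e+00, -1.53425449e+01,
       -5.26359561e-02,  6.65923784e-03,  1.64153626e-04]), 'tool_pos': array([0.15619797, 0.60454327, 0.25690136]), 'eef_rot': array([ 1.26014511e-01,  9.92027969e-01, -9.20951874e-04, -5.49462364e-05]), 'contact_force': array([-0.44511982,  0.13730337, -0.36729362]), 'moment': array([-0.02851551,  0.00166481,  0.02701319]), 'opening': 1.0005718682976035}
scene 457.2546560466788 [[-0.352, 0.773, -0.528, 1.102], [0.936, 0.294, -0.193, 0.222], [0.006, -0.562, -0.827, 0.944], [0.0, 0.0, 0.0, 1.0]]
side 369.50338143796233 [[0.997, -0.045, 0.064, 0.46], [-0.078, -0.609, 0.789, -0.704], [0.003, -0.792, -0.611, 0.635], [0.0, 0.0, 0.0, 1.0]]
wrist 311.463960686917 [[0.25, 0.931, 0.265, 0.087], [0.968, -0.24, -0.07, 0.624], [-0.002, 0.274, -0.962, 0.384], [0.0, 0.0, 0.0, 1.0]]
```

View pics/a_scene.png

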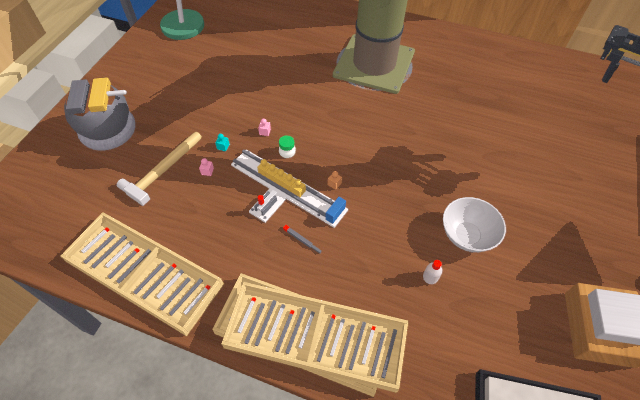

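View pics/a_side.png

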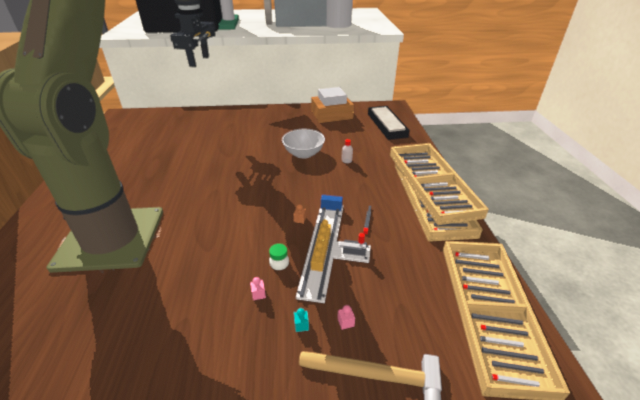

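View pics/a_wrist.png

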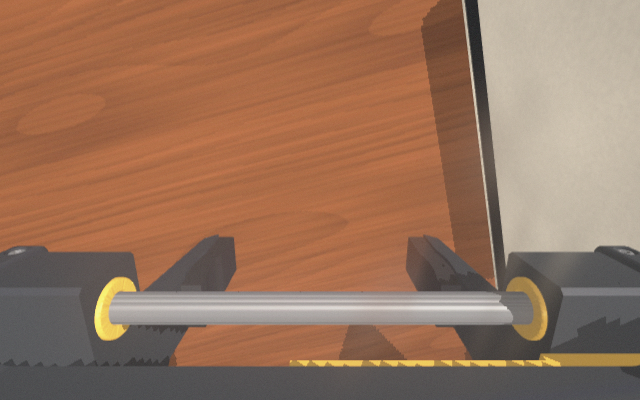

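The scene view shows the jig at about (290,188), with its blue stop at (337,210) and brass row at (281,178). The red knob is at (262,200). The copper spare is at (335,180), the pot at (287,147) and the punch at (303,239). The look-alikes are at (264,127), (222,142) and (206,167). Next I'll measure the jig.

```bash
cat > h.py <<'E'
import numpy as np,cv2
def cloud(s):
    d=s["range_z"]; v,u=np.mgrid[:400,:640]
    P=np.stack([(u-s["cx"])/s["fx"]*d,(v-s["cy"])/s["fy"]*d,d],-1)
    T=s["world_from_camera"]; return P@T[:3,:3].T+T[:3,3]
def px(s,p):
    T=s["world_from_camera"]; c=(np.asarray(p,float)-T[:3,3])@T[:3,:3]
    return s["fx"]*c[...,0]/c[...,2]+s["cx"], s["fy"]*c[...,1]/c[...,2]+s["cy"]
E
python3 - <<'E'
from plant import *
from h import *
for n in("scene","side"):
    s=snapshot(n);C=cloud(s)
    if n=="scene":
        roi=(slice(140,235),slice(225,355))
    else: roi=(slice(185,310),slice(290,380))
    h=cv2.cvtColor(s["img"],cv2.COLOR_RGB2HSV)[roi].astype(int);c=C[roi]; ok=s["range_z"][roi]>0
    H,S,V=h[...,0],h[...,1],h[...,2]
    print(n)
    for k,m in dict(blue=(H>100)&(H<125)&(S>130),red=((H<5)|(H>175))&(S>200)&(V>120),brass=(H>18)&(H<30)&(S>130)&(V>60)).items():
        p=c[m&ok]; p=p[(p[:,2]>0.005)&(p[:,2]<0.09)]
        print(k,len(p),"med",np.median(p,0).round(4),"min",np.percentile(p,3,axis=0).round(4),"max",np.percentile(p,97,axis=0).round(4))
        if k!="red":
            for zlo,zhi in((.038,.046),(.023,.032),(.046,.055)):
                q=p[(p[:,2]>zlo)&(p[:,2]<zhi)]
                if len(q)>8:
                    print("  z",zlo,len(q),"rect",cv2.minAreaRect((q[:,:2]*1000).astype(np.float32)), q.mean(0).round(4))
    for q in("stop_face","bolt_knob","blank5","blank1","jig","bolt"):
        try:
            for t in tip_of(s,q)[:5]: print(q,np.round(t["pixel"],1),round(t["confidence"],2))
        except Exception as e: print(q,e)
    x0,y0,x1,y1=(225,140,355,235) if n=="scene" else (290,185,380,310)
    f=6 if n=="scene" else 5
    cv2.imwrite(f"pics/b_{n}.png",cv2.resize(s["img"][y0:y1,x0:x1,::-1],None,fx=f if n=="scene" else 4.7,fy=f if n=="scene" else 4.7,interpolation=cv2.INTER_CUBIC))
E
```

```text
scene
blue 290 med [0.5619 0.0693 0.0404] min [0.5331 0.0538 0.0145] max [0.5834 0.0821 0.0449]
  z 0.038 189 rect ((556.3504028320312, 67.26966857910156), (21.731931686401367, 57.66768264770508), 75.02955627441406) [0.5571 0.0678 0.0418]
  z 0.023 30 rect ((563.6478881835938, 74.47212982177734), (17.376760482788086, 52.70527648925781), 54.48345947265625) [0.57   0.0701 0.0278]
red 64 med [ 0.6115 -0.0965  0.0498] min [ 0.601  -0.1038  0.0078] max [ 0.6375 -0.0238  0.0635]
brass 700 med [ 0.5224 -0.0844  0.0357] min [ 0.5015 -0.1463  0.0147] max [ 0.5413 -0.0267  0.0581]
  z 0.038 61 rect ((516.9668579101562, -87.37196350097656), (127.24440002441406, 21.206157684326172), 75.2953872680664) [ 0.5194 -0.089   0.0399]
  z 0.023 101 rect ((517.9930419921875, -88.1501693725586), (128.5883026123047, 26.69518280029297), 77.33042907714844) [ 0.5281 -0.0824  0.0278]
  z 0.046 75 rect ((516.5794067382812, -89.04843139648438), (118.2802505493164, 13.383566856384277), 75.71470642089844) [ 0.5202 -0.0827  0.0519]
stop_face [334.6 207.8] 0.94
bolt_knob [258.4 201.9] 0.43
bolt_knob [296.3 192.5] 0.2
[... 1079 characters left out ...]
0.0409]
  z 0.023 31 rect ((509.55548095703125, -112.32716369628906), (88.69318389892578, 23.04396629333496), 73.22663879394531) [ 0.5004 -0.1478  0.0275]
  z 0.046 126 rect ((515.1945190429688, -95.25130462646484), (113.5347671508789, 15.542850494384766), 74.39379119873047) [ 0.5133 -0.0997  0.0514]
bolt_knob [361.3 239.5] 0.64
blank5 [300.5 322.8] 0.83
blank5 [324.4 244.9] 0.61
blank5 [346.8 324.6] 0.61
blank5 [259.6 294.6] 0.59
blank5 [318.5 265.7] 0.49
blank1 [300.5 322.8] 0.83
blank1 [324.4 244.9] 0.61
blank1 [346.8 324.6] 0.61
blank1 [259.6 294.6] 0.59
blank1 [318.5 265.7] 0.49
jig [324.  249.7] 0.69
bolt it knows: blank, bolt_knob, bowl, hammer, jig, pot, punch, spare, stop_face, tube
```

View pics/b_scene.png

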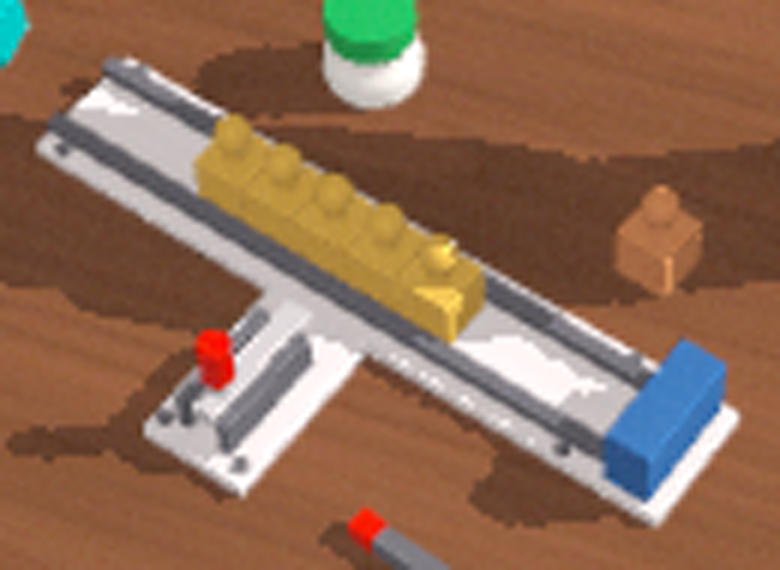

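View pics/b_side.png

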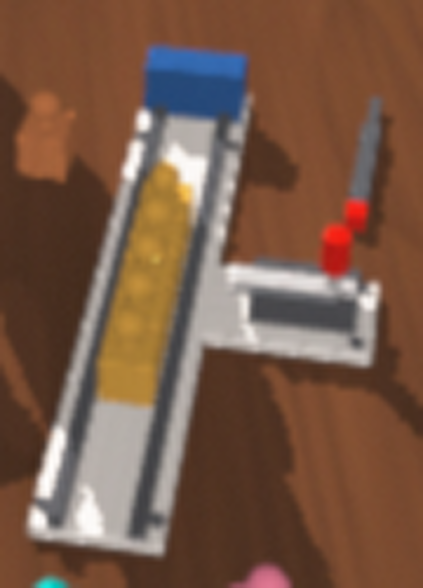

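```bash
cat > fit.py <<'E'
import pickle
from h import *
from scipy.optimize import least_squares
from scipy.spatial.transform import Rotation
def hsvm(s):
    h=cv2.cvtColor(s["img"],cv2.COLOR_RGB2HSV).astype(int);return h[...,0],h[...,1],h[...,2]
def outline(s,pts):   # silhouette of convex box corners
    u,v=px(s,pts); return cv2.convexHull(np.stack([u,v],1).astype(np.float32))
def box(x0,x1,y0,y1,z0,z1):
    return np.array([[x,y,z] for x in(x0,x1) for y in(y0,y1) for z in(z0,z1)])
def tow(p,P):
    c,s_=np.cos(p[2]),np.sin(p[2]);P=np.asarray(P,float)
    return np.stack([p[0]+c*P[...,0]-s_*P[...,1],p[1]+s_*P[...,0]+c*P[...,1],P[...,2]],-1)
E
python3 - <<'E'
from fit import *
S={n:pickle.load(open(f"a_{n}.pkl","rb")) for n in("scene","side")}
# soft IoU style fit: mask vs. rendered hull, supersampled, per view and joint
def masks(s,roi):
    H,Sa,V=hsvm(s);r=np.zeros(H.shape,bool);r[roi]=1
    return ((H>100)&(H<125)&(Sa>130)&(V>40)&r)
roi={"scene":(slice(190,235),slice(315,355)),"side":(slice(190,215),slice(315,350))}
M={n:masks(S[n],roi[n]).astype(np.float32) for n in S}
def ren(s,hulls):
    im=np.zeros((1600,2560),np.uint8)
    for h in hulls: cv2.fillConvexPoly(im,((h+0.5)*4*16-8).astype(np.int32),255,shift=4)
    return cv2.resize(im,(640,400),interpolation=cv2.INTER_AREA)/255.
from scipy.optimize import minimize
def cost(p,ns):
    t=0
    for n in ns:
        R=ren(S[n],[outline(S[n],tow(p[:3],box(.140,.140+p[3],-.028,.028,.008,.042)))])
        t+=((R-M[n])**2).sum()
    return t
th=np.deg2rad(75.3);st=np.array([.5535,.056])
x0=[*(st-.14*np.array([np.cos(th),np.sin(th)])),th,.022]
for ns in(["scene"],["side"],["scene","side"]):
    r=minimize(cost,x0,args=(ns,),method="Nelder-Mead",options=dict(initial_simplex=np.array([x0]+[np.add(x0,d) for d in np.diag([.004,.004,.04,.004])]),maxiter=600))
    print(ns,r.x.round(4),np.rad2deg(r.x[2]).round(2),r.fun, {n:M[n].sum() for n in ns}, "stop",tow(r.x,[.14,0,.025]).round(4))
# ball line for yaw / lateral
for n in S:
    s=S[n];C=cloud(s);H,Sa,V=hsvm(s)
    m=(H>18)&(H<30)&(Sa>130)&(C[...,2]>.047)&(C[...,2]<.062)&(C[...,0]<.56)&(C[...,0]>.47)&(C[...,1]>-.17)&(C[...,1]<0)
    q=C[m]; vx,vy,a,b=cv2.fitLine((q[:,:2]*1000).astype(np.float32),cv2.DIST_HUBER,0,.01,.01).ravel()
    print(n,len(q),"yaw",np.rad2deg(np.arctan2(vy,vx)),a,b)
E
```

```text
['scene'] [ 0.5193 -0.0779  1.3318  0.0182] 76.31 13.49510188389081 {'scene': np.float32(291.0)} stop [0.5525 0.0582 0.025 ]
['side'] [ 0.5196 -0.0714  1.3323  0.0084] 76.33 23.557154940407536 {'side': np.float32(250.0)} stop [0.5527 0.0646 0.025 ]
['scene', 'side'] [ 0.5195 -0.0771  1.3342  0.0168] 76.44 60.073525567089575 {'scene': np.float32(291.0), 'side': np.float32(250.0)} stop [0.5523 0.059  0.025 ]
scene 155 yaw 75.766304 518.2094 -87.186745
side 151 yaw 76.108284 512.729 -101.18197
```

```bash
python3 - <<'E'
from fit import *
p=np.array([.5188,-.0768,np.deg2rad(76.)])
for n,(x0,y0,x1,y1,f) in dict(scene=(225,140,355,235,6),side=(290,185,380,310,4.7)).items():
    s=pickle.load(open(f"a_{n}.pkl","rb"));im=cv2.resize(s["img"][y0:y1,x0:x1,::-1],None,fx=f,fy=f,interpolation=cv2.INTER_CUBIC).copy()
    def poly(P,col):
        u,v=px(s,tow(p,P)); q=np.stack([(u-x0+.5)*f,(v-y0+.5)*f],1).astype(np.int32); cv2.polylines(im,[q],True,col,1)
    for y in(.0145,.0225,-.0145,-.0225): poly([[-.152,y,.016],[.140,y,.016]],(255,0,255))
    poly([[.14,-.028,.042],[.14,.028,.042],[.158,.028,.042],[.158,-.028,.042]],(0,255,255))
    poly([[-.077,-.013,.036],[.053,-.013,.036],[.053,.013,.036],[-.077,.013,.036]],(0,255,0))
    poly([[-.0125,-.104,.028],[.0145,-.104,.028],[.0145,-.05,.028],[-.0125,-.05,.028]],(255,255,0))
    poly([[-.006,-.092,.062],[.008,-.092,.062],[.008,-.092,.038],[-.006,-.092,.038]],(0,255,0))
    cv2.imwrite(f"pics/c_{n}.png",im)
a=cv2.imread("pics/c_scene.png");b=cv2.imread("pics/c_side.png")
E
```

```text
(no output)
```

View pics/c_scene.png

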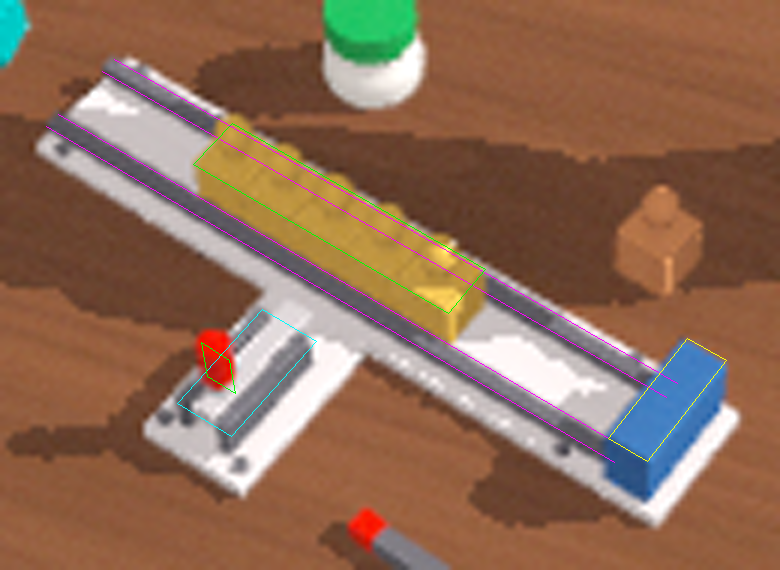

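View pics/c_side.png

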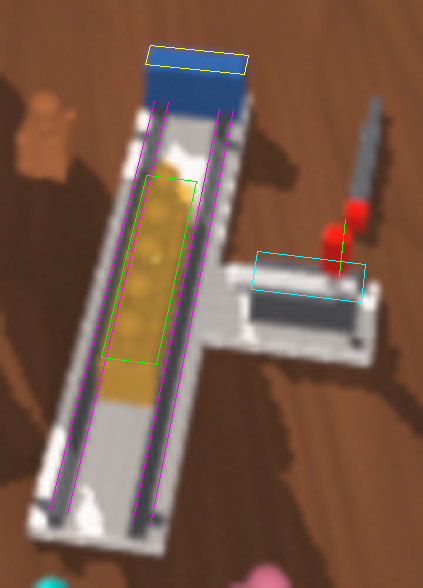

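The overlay fits well: jig origin is about (0.5188, -0.0768), yaw 76°, and the row's rear face is at about x = -77 mm. The tool's y axis already lies along the rail. I'll close the fingers and move to above the rail's open end.

Call:
carry_out(linear=[[0.02,-0.02,0],[0.045,-0.045,0],[0.07,-0.07,0],[0.095,-0.095,0],[0.12,-0.12,0],[0.145,-0.145,0],[0.17,-0.17,0],[0.195,-0.195,0]], roll=[0,0,0,0,0,0,0,0.01], gripper=0, grip_force=20)

```text
clock: 1.42
tool_pos: [0.3524, 0.4089, 0.258]
eef_rot: [0.121, 0.993, 0.0, 0.0]
contact_force: [0.8, 0.0, 0.1]
opening: 0.421
```

Call:
carry_out(linear=[[0.02,-0.03,0],[0.04,-0.06,0],[0.06,-0.09,0],[0.08,-0.12,0],[0.09,-0.155,0],[0.1,-0.19,0],[0.105,-0.225,0],[0.11,-0.26,0]], roll=[0,0,0,0,0,0,0,0])

```text
clock: 2.08
tool_pos: [0.4629, 0.1472, 0.2581]
eef_rot: [0.121, 0.993, 0.0, 0.001]
contact_force: [0.9, 0.1, -0.3]
opening: 0.006
```

Call:
carry_out(linear=[[0.003,-0.04,0],[0.006,-0.08,0],[0.009,-0.12,0],[0.012,-0.16,0],[0.015,-0.2,0],[0.018,-0.24,0],[0.022,-0.28,0],[0.025,-0.315,0]], roll=[0,0,0,0,0,0,0,0])

```text
clock: 2.75
tool_pos: [0.4878, -0.171, 0.2583]
eef_rot: [0.122, 0.993, -0.0, 0.001]
contact_force: [1.0, 0.1, 0.7]
opening: 0.002
```

Call:
carry_out(linear=[[0.001,-0.015,-0.02],[0.002,-0.025,-0.05],[0.002,-0.025,-0.08],[0.002,-0.025,-0.11],[0.002,-0.025,-0.13],[0.002,-0.025,-0.15],[0.002,-0.025,-0.15]], roll=[0,0,0,0,0,0,0])

```text
clock: 3.33
tool_pos: [0.488, -0.1953, 0.1053]
eef_rot: [0.122, 0.993, 0.0, -0.002]
contact_force: [0.3, -0.2, 0.1]
opening: 0.003
```

```bash
python3 - <<'E'
from plant import *
from fit import *
print(status.get_state()["tool_pos"],status.get_state()["contact_force"])
p=np.array([.5188,-.0768,np.deg2rad(76.)])
for n in("scene","side","wrist"):
    s=snapshot(n); im=s["img"][:,:,::-1].copy()
    if n=="wrist":
        for y in(.0145,-.0145):
            u,v=px(s,tow(p,[[-.152,y,.016],[.140,y,.016]]));print(u,v)
            cv2.line(im,(int(u[0]),int(v[0])),(int(u[1]),int(v[1])),(255,0,255),1)
        u,v=px(s,tow(p,[[-.077,-.013,.036],[-.077,.013,.036]]));cv2.line(im,(int(u[0]),int(v[0])),(int(u[1]),int(v[1])),(0,255,0),1)
    else:
        x0,y0,x1,y1,f=(195,110,355,235,5) if n=="scene" else (270,180,400,330,4)
        im=cv2.resize(im[y0:y1,x0:x1],None,fx=f,fy=f,interpolation=cv2.INTER_CUBIC)
    cv2.imwrite(f"pics/d_{n}.png",im)
E
```

```text
[ 0.4879536  -0.19533697  0.10528494] [ 0.28503734 -0.15625379  0.10545424]
[278.75082708 679.82259737] [190.61064483 190.55075068]
[280.17443123 667.65614038] [227.90763112 227.8416566 ]
```

View pics/d_wrist.png

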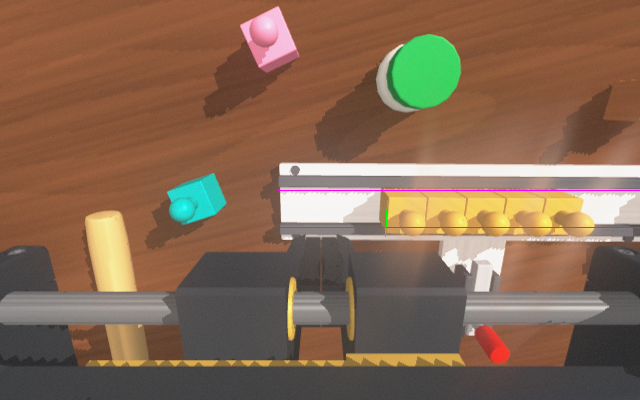

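View pics/d_side.png

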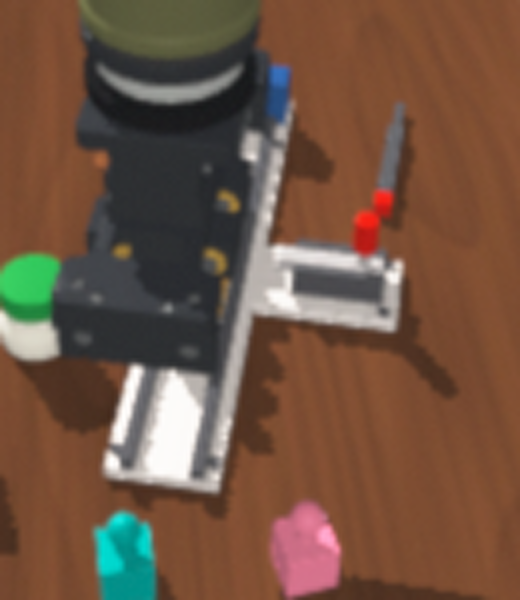

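```bash
python3 - <<'E'
import cv2
a=cv2.imread("pics/d_wrist.png")[150:260,260:440]
cv2.imwrite("pics/e.png",cv2.resize(a,None,fx=4.4,fy=4.4,interpolation=cv2.INTER_NEAREST))
E
```

```text
(no output)
```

View pics/e.png

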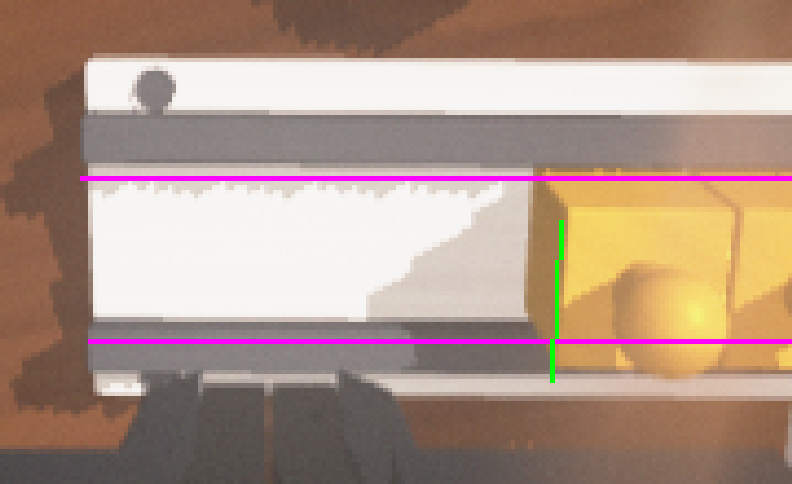

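```bash
python3 - <<'E'
from plant import *
from fit import *
st=status.get_state();R=Rotation.from_quat(st["eef_rot"]).as_matrix()
s=snapshot("wrist");C=(cloud(s)-st["tool_pos"])@R
m=(s["range_z"]>0)&(np.abs(C[...,1])<.05)&(np.abs(C[...,0])<.03)&(C[...,2]<.03)&(C[...,2]>-.06)
q=C[m]*1000
for lo in range(-50,24,4):
    a=q[(q[:,2]>=lo)&(q[:,2]<lo+4)]
    if len(a): print(lo,len(a),"x",a[:,0].min().round(1),a[:,0].max().round(1),"y",a[:,1].min().round(1),a[:,1].max().round(1))
E
```

```text
-50 94 x -3.6 29.9 y -6.7 8.7
-46 90 x -5.9 7.6 y -6.8 8.7
-42 69 x -9.2 5.1 y -6.7 8.7
-38 46 x -9.7 1.9 y -6.7 8.7
-34 54 x -9.0 12.5 y -7.6 9.6
-30 354 x -9.5 12.2 y -8.0 9.9
-26 390 x -8.9 12.5 y -9.0 10.9
-22 260 x 9.1 12.2 y -9.2 11.2
-18 226 x 9.1 12.1 y -9.7 11.6
-14 221 x 9.2 12.3 y -10.4 12.2
-10 235 x 6.1 12.3 y -10.8 12.7
-6 291 x 0.5 12.2 y -11.1 12.9
-2 340 x -7.9 12.3 y -14.0 16.0
2 236 x 9.3 12.2 y -13.4 15.7
6 212 x 9.4 12.4 y -13.3 15.2
10 186 x 9.3 12.4 y -12.7 14.8
14 137 x 9.7 12.2 y -11.5 13.0
18 38 x 9.5 11.5 y -7.8 9.3
```

The wrist camera's offset measured on the fingers (about +2.5 mm and +1 mm) explains its mismatch with the scene fit, so I'll keep the scene fit. The closed fingers are widest (about 29 mm) at TCP height. Going down into the channel behind blank5.

Call:
carry_out(linear=[[0.001,0,-0.02],[0.001,0,-0.04],[0.001,0,-0.055],[0.001,0,-0.065],[0.001,0,-0.07],[0.001,0,-0.074],[0.001,0,-0.074]], roll=[0,0,0,0,0,0,0])

```text
clock: 4.12
tool_pos: [0.4919, -0.1963, 0.0357]
eef_rot: [0.122, 0.993, -0.0, 0.002]
contact_force: [0.3, -0.0, 0.5]
opening: 0.006
```

Call:
carry_out(linear=[[0.0007,0.0029,0],[0.0015,0.0058,0],[0.0022,0.0087,0],[0.0029,0.0116,0],[0.0036,0.0145,0],[0.0044,0.0175,0],[0.0051,0.0204,0],[0.0058,0.0233,0]], roll=[0,0,0,0,0,0,0,0])

```text
clock: 4.78
tool_pos: [0.4978, -0.1726, 0.0358]
eef_rot: [0.122, 0.993, -0.0, 0.002]
contact_force: [-0.3, -0.4, -1.2]
opening: 0.004
```

Call:
carry_out(linear=[[-0.002,0.001,-0.003],[-0.003,0.001,-0.005],[-0.003,0.001,-0.006],[-0.003,0.001,-0.006]], roll=[0,0,0,0])

```text
clock: 5.12
tool_pos: [0.4943, -0.1718, 0.0293]
eef_rot: [0.122, 0.993, -0.0, 0.002]
contact_force: [0.4, -0.1, 0.4]
opening: 0.001
```

```bash
cat > j.py <<'E'
from plant import *
from fit import *
def js():
    st=status.get_state();t=st["tool_pos"];c,s=np.cos(np.deg2rad(76)),np.sin(np.deg2rad(76))
    d=t[:2]-[.5188,-.0768];f=st["contact_force"]
    print("t",round(st["clock"],2),"jig mm",round(1000*(c*d[0]+s*d[1]),1),round(1000*(-s*d[0]+c*d[1]),1),"z",round(t[2]*1000,1),"F jig",round(c*f[0]+s*f[1],2),round(-s*f[0]+c*f[1],2),round(f[2],2))
E
python3 -c "from j import *;js()"
```

```text
t 5.12 jig mm -98.1 0.8 z 29.3 F jig -0.03 -0.43 0.44
```

Call:
carry_out(linear=[[0.0004,0.0015,0],[0.0007,0.0029,0],[0.0011,0.0044,0],[0.0015,0.0058,0],[0.0018,0.0073,0],[0.0022,0.0087,0],[0.0025,0.0102,0],[0.0029,0.0116,0]], roll=[0,0,0,0,0,0,0,0])

```text
clock: 5.78
tool_pos: [0.497, -0.1607, 0.0294]
eef_rot: [0.123, 0.992, -0.001, 0.002]
contact_force: [-1.8, -3.9, 0.5]
opening: 0.004
```

```bash
python3 - <<'E'
from j import *
js()
s=snapshot("wrist");cv2.imwrite("pics/f.png",s["img"][100:300,260:640,::-1])
E
```

```text
t 5.78 jig mm -86.7 0.9 z 29.4 F jig -4.22 0.8 0.48
```

View pics/f.png

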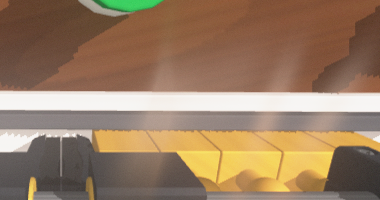

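Pushing with about 4 N, and the row looks closed. Continuing at about 24 mm/s.

Call:
carry_out(linear=[[0.0005,0.0019,0],[0.001,0.0039,0],[0.0015,0.0058,0],[0.0019,0.0078,0],[0.0024,0.0097,0],[0.0029,0.0116,0],[0.0034,0.0136,0],[0.0039,0.0155,0]], roll=[0,0,0,0,0,0,0,0])

```text
clock: 6.5
tool_pos: [0.5011, -0.1443, 0.0294]
eef_rot: [0.122, 0.993, -0.0, 0.002]
contact_force: [-0.8, -3.3, 0.1]
opening: 0.007
```

Call:
carry_out(linear=[[0.0005,0.0019,0],[0.001,0.0039,0],[0.0015,0.0058,0],[0.0019,0.0078,0],[0.0024,0.0097,0],[0.0029,0.0116,0],[0.0034,0.0136,0],[0.0039,0.0155,0]], roll=[0,0,0,0,0,0,0,0])

```text
clock: 7.17
tool_pos: [0.5051, -0.1286, 0.0294]
eef_rot: [0.122, 0.993, -0.0, 0.002]
contact_force: [-1.2, -4.1, 0.4]
opening: 0.001
```

```bash
python3 -c "from j import *;js()"
```

```text
t 7.17 jig mm -53.6 0.8 z 29.4 F jig -4.26 0.21 0.42
```

Call:
carry_out(linear=[[0.0005,0.0019,0],[0.001,0.0039,0],[0.0015,0.0058,0],[0.0019,0.0078,0],[0.0024,0.0097,0],[0.0029,0.0116,0],[0.0034,0.0136,0],[0.0039,0.0155,0]], roll=[0,0,0,0,0,0,0,0])

```text
clock: 7.83
tool_pos: [0.509, -0.1129, 0.0294]
eef_rot: [0.122, 0.993, -0.0, 0.002]
contact_force: [-1.0, -4.4, 0.0]
opening: 0.003
```

Call:
carry_out(linear=[[0.0005,0.0019,0],[0.001,0.0039,0],[0.0015,0.0058,0],[0.0019,0.0078,0],[0.0024,0.0097,0],[0.0029,0.0116,0],[0.0034,0.0136,0],[0.0039,0.0155,0]], roll=[0,0,0,0,0,0,0,0])

```text
clock: 8.5
tool_pos: [0.5129, -0.0972, 0.0294]
eef_rot: [0.122, 0.993, -0.0, 0.001]
contact_force: [-1.1, -4.1, 0.8]
opening: 0.004
```

```bash
python3 - <<'E'
from j import *
js()
s=snapshot("scene");cv2.imwrite("pics/g.png",cv2.resize(s["img"][110:235,195:355,::-1],None,fx=5,fy=4.8,interpolation=cv2.INTER_CUBIC))
E
```

```text
t 8.5 jig mm -21.2 0.8 z 29.4 F jig -4.23 0.12 0.79
```

View pics/g.png

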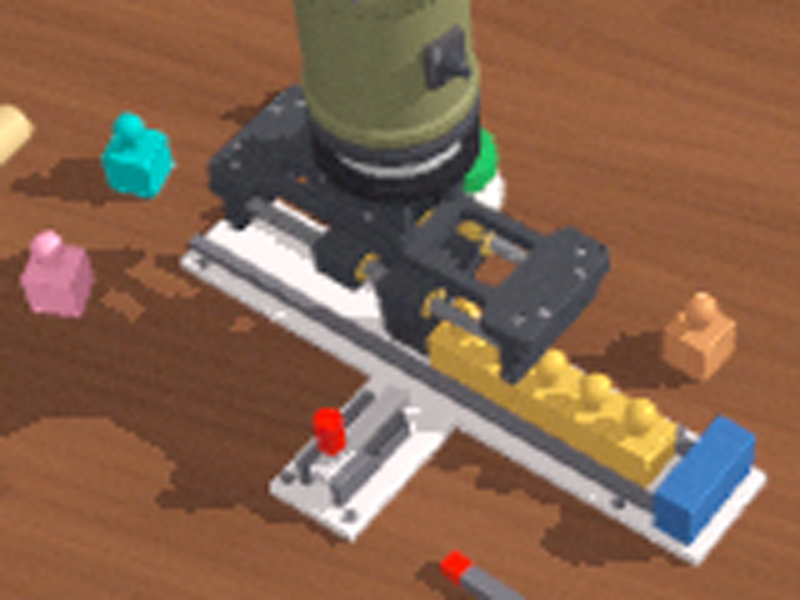

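The row is upright and together, with about 15 mm left to the stop. Slower now.

Call:
carry_out(linear=[[0.0003,0.0013,0],[0.0007,0.0027,0],[0.001,0.004,0],[0.0013,0.0053,0],[0.0017,0.0066,0],[0.002,0.008,0],[0.0023,0.0093,0],[0.0026,0.0106,0]], roll=[0,0,0,0,0,0,0,0])

```text
clock: 9.22
tool_pos: [0.5157, -0.0858, 0.0294]
eef_rot: [0.122, 0.993, -0.0, 0.002]
contact_force: [-1.2, -5.0, 0.9]
opening: 0.0
```

Call:
carry_out(linear=[[0.0002,0.0008,0],[0.0004,0.0015,0],[0.0006,0.0023,0],[0.0008,0.003,0],[0.001,0.0038,0]], roll=[0,0,0,0,0])

```text
clock: 9.63
tool_pos: [0.5162, -0.0837, 0.0294]
eef_rot: [0.123, 0.992, -0.001, 0.001]
contact_force: [-2.1, -8.9, 2.3]
opening: 0.008
```

```bash
python3 -c "from j import *;js()"
```

```text
t 9.63 jig mm -7.4 0.8 z 29.4 F jig -9.1 -0.11 2.34
```

Force has risen and movement stalled, so the stop is probably reached. I'll nudge a bit more to confirm.

Call:
carry_out(linear=[[0.0005,0.002,0],[0.0009,0.0036,0],[0.001,0.0042,0],[0.001,0.0042,0]], roll=[0,0,0,0])

```text
clock: 9.97
tool_pos: [0.516, -0.0836, 0.0295]
eef_rot: [0.125, 0.992, -0.004, 0.0]
contact_force: [-2.6, -12.5, 1.6]
opening: 0.002
```

```bash
python3 - <<'E'
from j import *
js()
s=snapshot("scene");cv2.imwrite("pics/i.png",cv2.resize(s["img"][145:225,255:355,::-1],None,fx=7,fy=7,interpolation=cv2.INTER_CUBIC))
E
```

```text
t 9.97 jig mm -7.3 1.1 z 29.5 F jig -12.77 -0.49 1.59
```

View pics/i.png

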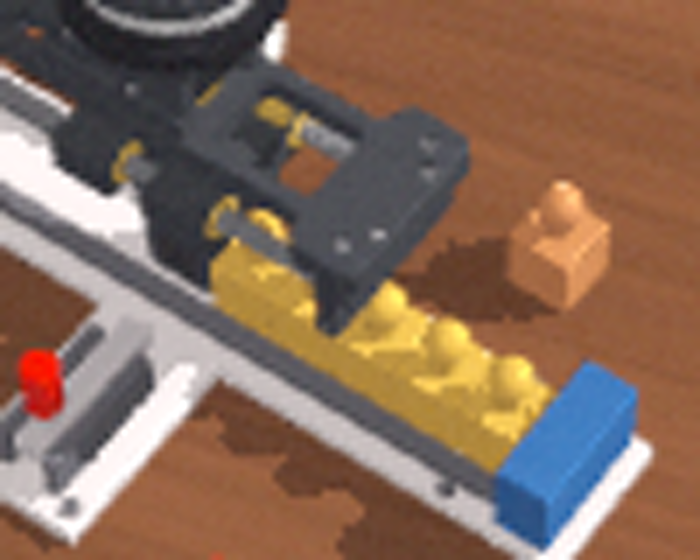

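The first blank is against the stop: 12.8 N with no further motion. Backing off along the rail, then up.

Call:
carry_out(linear=[[-0.0005,-0.002,0],[-0.0015,-0.006,0],[-0.003,-0.012,0],[-0.005,-0.02,0],[-0.007,-0.028,0],[-0.007,-0.028,0.015],[-0.007,-0.028,0.045],[-0.007,-0.028,0.08]], roll=[0,0,0,0,0,0,0,0])

```text
clock: 10.68
tool_pos: [0.5075, -0.112, 0.109]
eef_rot: [0.125, 0.992, -0.004, -0.002]
contact_force: [-0.2, -0.0, 0.4]
opening: 0.005
```

Call:
carry_out(linear=[[0,0,0.025],[0.015,0,0.05],[0.04,0,0.06],[0.07,0,0.06],[0.1,0,0.06],[0.12,0,0.06],[0.135,0,0.06],[0.135,0,0.06]], roll=[0,0,0,0,0,0,0,0])

```text
clock: 11.35
tool_pos: [0.6453, -0.112, 0.1689]
eef_rot: [0.125, 0.992, -0.003, 0.0]
contact_force: [1.0, 0.4, 0.7]
opening: 0.004
```

```bash
python3 - <<'E'
from j import *
js()
p=np.array([.5188,-.0768,np.deg2rad(76.)])
s=snapshot("wrist");cv2.imwrite("pics/k1.png",s["img"][...,::-1])
s=snapshot("scene");x0,y0,f=225,140,6;im=cv2.resize(s["img"][140:235,225:355,::-1],None,fx=6,fy=6,interpolation=cv2.INTER_CUBIC)
u,v=px(s,tow(p,[[.01,-.013,.036],[.14,-.013,.036],[.14,.013,.036],[.01,.013,.036]]));cv2.polylines(im,[np.stack([(u-x0+.5)*f,(v-y0+.5)*f],1).astype(np.int32)],True,(0,255,0),1)
cv2.imwrite("pics/k2.png",im)
s=snapshot("side");cv2.imwrite("pics/k3.png",cv2.resize(s["img"][185:310,280:390,::-1],None,fx=4.7,fy=4.7,interpolation=cv2.INTER_CUBIC))
E
```

```text
t 11.35 jig mm -3.6 -131.3 z 168.9 F jig 0.64 -0.89 0.67
```

View pics/k1.png

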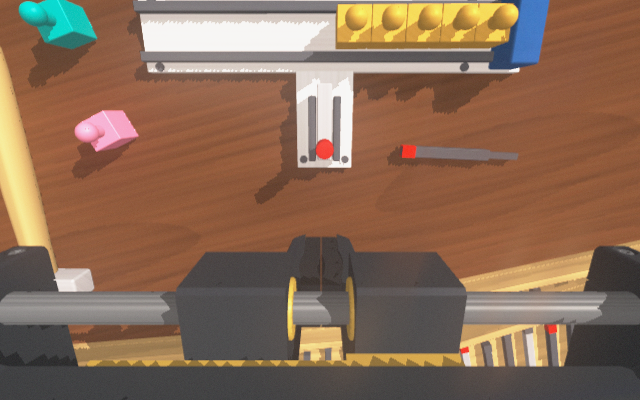

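View pics/k2.png

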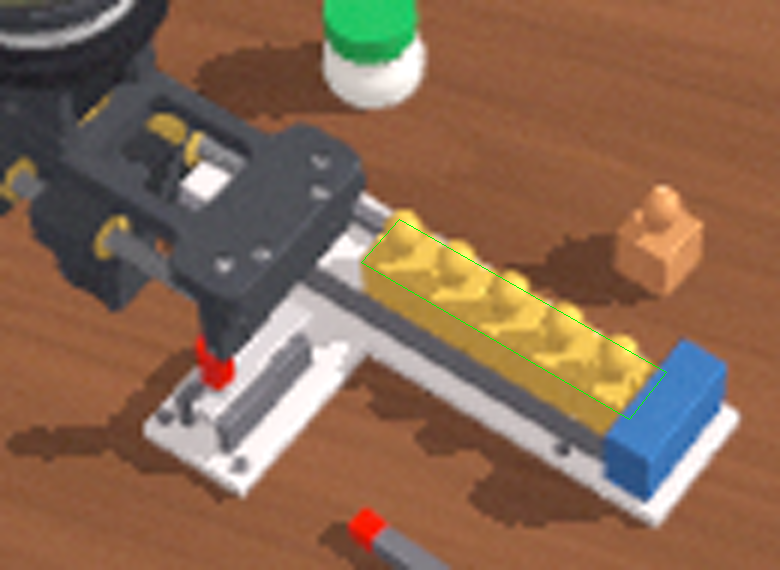

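View pics/k3.png

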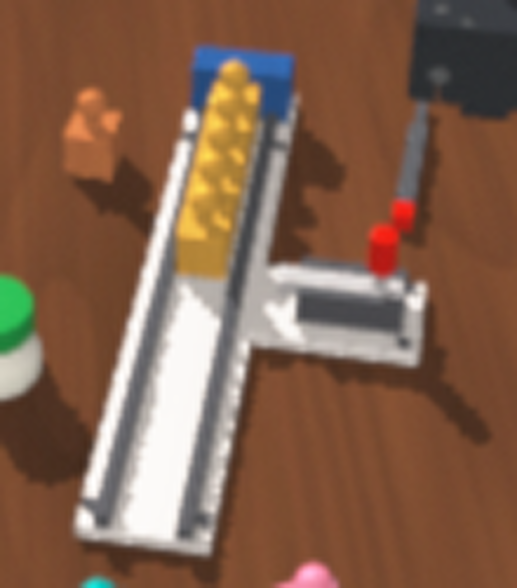

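```bash
python3 - <<'E'
from j import *
st=status.get_state();R=Rotation.from_quat(st["eef_rot"]).as_matrix()
s=snapshot("wrist");W=cloud(s);C=(W-st["tool_pos"])@R*1000
H,Sa,V=hsvm(s);m=((H<5)|(H>175))&(Sa>190)&(V>100);m[:,380:]=0;m[:,:300]=0
q=C[m&(W[...,2]>.05)];print(len(q),q.mean(0).round(1),q.min(0).round(1),q.max(0).round(1))
m=(np.abs(C[...,1])<30)&(C[...,2]<23)&(C[...,2]>-20)&(np.abs(C[...,0])<20)
q=C[m];print("fingers y",q[:,1].min(),q[:,1].max(),"x",q[:,0].max())
s=snapshot("scene");s2=snapshot("side")
for z in(s,s2):
    W=cloud(z);H,Sa,V=hsvm(z);m=((H<5)|(H>175))&(Sa>190)&(V>100)&(np.hypot(W[...,0]-.608,W[...,1]+.1)<.025)&(W[...,2]>.036)
    q=W[m];print(len(q),q.mean(0).round(4),q.min(0).round(4),q.max(0).round(4))
E
```

```text
86 [ 36.9   5.  106.6] [ 32.8  -0.2 104.9] [ 44.5  11.1 112. ]
fingers y -13.961032132331553 15.954478947711348 x 12.442281482089518
29 [ 0.6099 -0.0987  0.0535] [ 0.6047 -0.1059  0.0417] [ 0.613  -0.0939  0.0622]
48 [ 0.6043 -0.1043  0.0552] [ 0.5989 -0.1088  0.0421] [ 0.6114 -0.0957  0.0622]
```

The wrist view and the scene fit agree that the knob lies about 4 mm ahead along the rail. Aligning and lowering behind it.

Call:
carry_out(linear=[[0.001,0.004,-0.02],[0.001,0.004,-0.05],[0.001,0.004,-0.08],[0.001,0.004,-0.1],[0.001,0.004,-0.11],[0.001,0.004,-0.114],[0.001,0.004,-0.114]], roll=[0,0.006,0.006,0.006,0.006,0.006,0.006])

```text
clock: 12.23
tool_pos: [0.6419, -0.1083, 0.0547]
eef_rot: [0.122, 0.993, -0.004, -0.003]
contact_force: [0.2, 0.6, 0.4]
opening: 0.005
```

```bash
python3 -c "from j import *;js()"
```

```text
t 12.23 jig mm -0.8 -127.1 z 54.7 F jig 0.67 -0.07 0.44
```

Call:
carry_out(linear=[[-0.002,0.002,0],[-0.0044,0.0026,0],[-0.0068,0.0032,0],[-0.0093,0.0038,0],[-0.0117,0.0044,0],[-0.0141,0.005,0],[-0.0166,0.0056,0],[-0.019,0.0063,0]], roll=[0,0,0,0,0,0,0,0])

```text
clock: 12.9
tool_pos: [0.6226, -0.102, 0.0548]
eef_rot: [0.122, 0.993, -0.004, -0.003]
contact_force: [-0.1, 0.0, 0.6]
opening: 0.01
```

```bash
python3 - <<'E'
from j import *
js()
s=snapshot("wrist");cv2.imwrite("pics/l.png",s["img"][...,::-1])
E
```

```text
t 12.9 jig mm 0.7 -106.9 z 54.8 F jig -0.0 0.15 0.59
```

View pics/l.png

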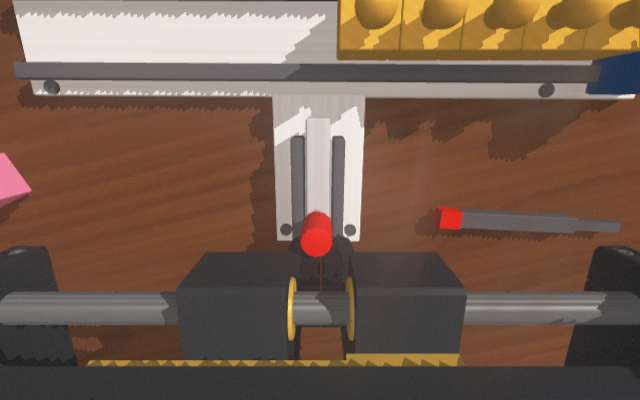

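The knob at (317,235) is right in front of the fingers. Pushing it now.

Call:
carry_out(linear=[[-0.003,0.0,0],[-0.006,0.0005,0],[-0.009,0.0012,0],[-0.012,0.002,0],[-0.015,0.0027,0],[-0.018,0.0035,0],[-0.021,0.0042,0],[-0.024,0.005,0]], roll=[0,0,0,0,0,0,0,0])

```text
clock: 13.62
tool_pos: [0.5979, -0.0968, 0.0548]
eef_rot: [0.122, 0.993, -0.004, -0.003]
contact_force: [0.8, 1.1, 0.7]
opening: 0.008
```

```bash
python3 -c "from j import *;js()"
```

```text
t 13.62 jig mm -0.3 -81.6 z 54.8 F jig 1.26 -0.55 0.69
```

```bash
python3 - <<'E'
from j import *
js()
s=snapshot("wrist");cv2.imwrite("pics/m.png",s["img"][...,::-1])
E
```

```text
t 13.62 jig mm -0.3 -81.6 z 54.8 F jig 1.26 -0.55 0.69
```

View pics/m.png

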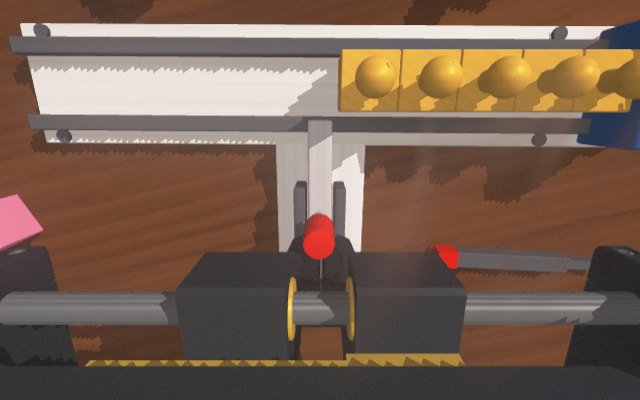

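The bolt is following, with its tip at the rail wall at about (320,120), clear of the last blank. Continuing.

Call:
carry_out(linear=[[-0.0025,0.0006,0],[-0.005,0.0012,0],[-0.0075,0.0019,0],[-0.01,0.0025,0],[-0.0125,0.0031,0],[-0.015,0.0037,0],[-0.0175,0.0044,0],[-0.02,0.005,0]], roll=[0,0,0,0,0,0,0,0])

```text
clock: 14.33
tool_pos: [0.5768, -0.0915, 0.0547]
eef_rot: [0.122, 0.993, -0.004, -0.004]
contact_force: [1.2, -0.8, -0.1]
opening: 0.008
```

```bash
python3 -c "from j import *;js()"
```

```text
t 14.33 jig mm -0.3 -59.8 z 54.7 F jig -0.47 -1.36 -0.12
```

Call:
carry_out(linear=[[-0.0015,0.0004,0],[-0.003,0.0007,0],[-0.0045,0.0011,0],[-0.006,0.0015,0],[-0.0075,0.0019,0],[-0.009,0.0022,0]], roll=[0,0,0,0,0,0])

```text
clock: 14.83
tool_pos: [0.5702, -0.0899, 0.055]
eef_rot: [0.122, 0.993, -0.004, -0.001]
contact_force: [8.2, -0.9, -4.8]
opening: 0.008
```

```bash
python3 -c "from j import *;js()"
```

```text
t 14.83 jig mm -0.2 -53.0 z 55.0 F jig 1.13 -8.12 -4.76
```

Call:
carry_out(linear=[[-0.002,0.0005,0],[-0.004,0.001,0],[-0.005,0.0012,0],[-0.005,0.0012,0]], roll=[0,0,0,0])

```text
clock: 15.17
tool_pos: [0.5701, -0.0899, 0.0553]
eef_rot: [0.122, 0.992, -0.004, 0.004]
contact_force: [11.5, -2.4, -8.1]
opening: -0.0
```

```bash
python3 -c "from j import *;js()"
```

```text
t 15.17 jig mm -0.3 -52.9 z 55.3 F jig 0.51 -11.76 -8.1
```

It's hard against its stop: 11.8 N and no motion. Retreating straight back and then up.

Call:
carry_out(linear=[[0.003,-0.0007,0],[0.008,-0.002,0],[0.016,-0.004,0],[0.026,-0.0065,0],[0.035,-0.009,0.01],[0.04,-0.01,0.04],[0.045,-0.011,0.075],[0.05,-0.012,0.11]], roll=[0,0,0,0,0,0,0,0])

```text
clock: 15.83
tool_pos: [0.6182, -0.102, 0.1655]
eef_rot: [0.122, 0.993, -0.004, 0.001]
contact_force: [0.3, -0.0, 0.3]
opening: 0.005
```

```bash
python3 - <<'E'
from j import *
js()
p=np.array([.5188,-.0768,np.deg2rad(76.)])
s=snapshot("wrist");cv2.imwrite("pics/n1.png",s["img"][...,::-1])
s=snapshot("side");x0,y0,f=280,185,4.7;im=cv2.resize(s["img"][185:310,280:390,::-1],None,fx=f,fy=f,interpolation=cv2.INTER_CUBIC)
u,v=px(s,tow(p,[[-.005,.012,.028],[.007,.012,.028],[.007,-.03,.028],[-.005,-.03,.028]]));cv2.polylines(im,[np.stack([(u-x0+.5)*f,(v-y0+.5)*f],1).astype(np.int32)],True,(0,255,0),1)
cv2.imwrite("pics/n3.png",im)
E
```

```text
t 15.83 jig mm -0.4 -102.6 z 165.5 F jig 0.03 -0.33 0.29
```

View pics/n1.png

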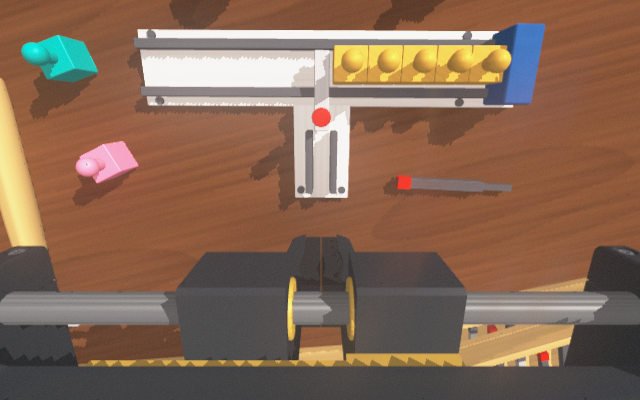

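View pics/n3.png

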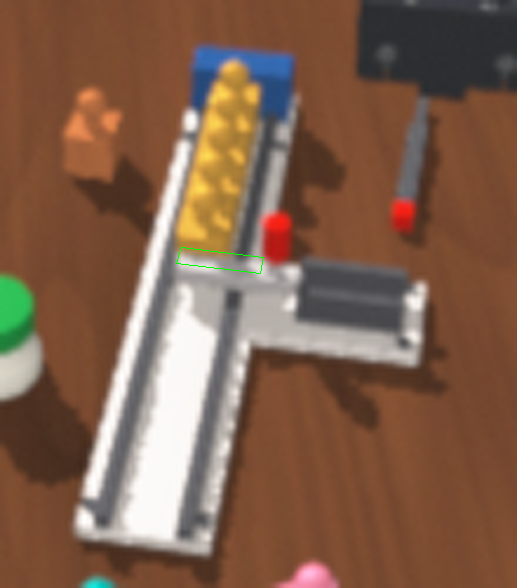

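The bolt lies across behind the last blank, with its tip near the far wall as expected. I'll check the row for gaps up close.

```bash
python3 - <<'E'
import cv2
a=cv2.imread("pics/n1.png")[20:130,290:560]
cv2.imwrite("pics/o.png",cv2.resize(a,None,fx=2.9,fy=2.9,interpolation=cv2.INTER_CUBIC))
E
```

```text
(no output)
```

View pics/o.png

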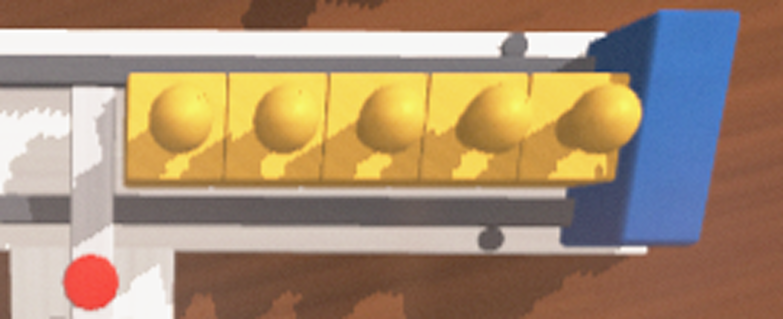

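```bash
python3 -c "
from j import *
js(); print(finish_job())"
```

```text
t 15.93 jig mm 0.4 -107.7 z 170.7 F jig -0.1 -0.91 -0.01
the job is handed in; nothing more can be done
None
```

I pushed the five brass blanks along the rail as one train until the first met the blue end stop. I then pushed the red knob until the bolt lay fully across, and handed the job in at 15.9 s.

**Last checks:**
- **Row:** the push ended at 12.8 N with no further motion. The final close-up shows all five upright, in line and touching. The bolt lies about 3 mm behind the last blank, as it should.
- **Bolt:** it stopped dead at 11.8 N with the knob near its expected end position. In the side view its tip matches the fully-across position.
- **Other things:** the spare, pot, punch and look-alikes look undisturbed in the views I took. I had no close final view of the hammer, bowl or bottle, but the arm never went near them.

**Disagreements between measurements:**
- **Wrist camera:** it read about 2.5 mm off sideways, which I recognised from how it saw the fingers and corrected for.
- **Stop position:** the row stopped about 3 mm short of where I predicted. I put this down to the fingers being thicker than I measured visually, since the pictures show the first blank at the stop.

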